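Load the cells and hold the case cover flush on its slope

TASK

Load the two AA cells side by side into the battery holder of the tilted instrument case on the blue mat, both with their button end to the left as seen from the robot. Then take the cover plate by its handle, tilt it to the slope of the case, press it fully home and flush in its recess against the two sprung earth contacts, and finish while still holding it pressed there by the handle, ready for its screws to be driven. Leave the cutters, the flux tin and the solder spool on the bench where they are.

Things in the scene. Friction and masses are not known exactly. Their poses are not given: they have to be found in the camera images.
- bracket: Dark steel U-shaped yoke screwed down on the blue mat (mat top 7 mm above the bench), immovable: foot 90 x 184 mm, an upright cheek and an outer black clamp knob at each end. Origin: centre of the foot's underside; y along the pivot axis, right cheek to left; x away from the robot at yaw 0. The pivot axis runs 78 mm above the origin.
- tilt_case (a joint): Tilt of the grey case in the bracket, rad: 0 = its open top level, positive = top leaning towards the bracket's -x side (towards the robot). Clamped: it stays where it is (0.20 to 0.60) under any push below 25 N.
- seat (a point): Centre of the ledge that carries the cover, in the open top of the grey case (117 x 163 x 46 mm), 19 mm above the pivot. Axes: z out of the open top (normal to the slope), x up the slope, y left along the pivot. Cover recess 100 mm (x) x 146 mm (y), walls 4 mm above the ledge, the upper 2.4 mm bevelled as lead-in. Inside the ledge: cavity 74 mm (x) x 126 mm (y), 17 mm deep.
- well (a point): Centre of the battery holder's floor (the cavity floor), 17 mm below seat, same axes. It takes two cells along y, side by side across x: inside 34 mm (x) x 54 mm (y). Side walls 34 mm long, 5 mm high, with lips flared outward to 10 mm; end walls only 3 mm high and 3 mm thick, then 33 mm of free cavity beyond each for a finger.
- contact_low (a joint): Sprung brass earth contact pin (6 mm thick) at the lower edge of the ledge, seat x = -43.5 mm, y = 0. 0 = out, standing 3 mm above the ledge; grows as it is pressed in; 0.003 m = level with the ledge. 2 N at first, 3.4 N at 3 mm.
- contact_high (a joint): The same pin at the upper edge, seat x = +43.5 mm, y = 0.
- cover: Loose aluminium cover plate, 96 mm (x) x 142 mm (y) x 4 mm, 0.14 to 0.28 kg, flat on the bench, with a steel bow handle on top. Origin: centre of its underside; z out on the handle side. Home: origin at seat, axes parallel to the seat's (or half turned about z, it fits either way). Not held, it is pushed out of the recess by the contact pins.
- cover_grip (a point): Middle of the handle bar, 32 mm above the cover's underside (28 mm above its top face): round bar 10 mm thick along the cover's y, straight for 58 mm.
- cell_1: AA cell lying on the bench, 14 mm (x) x 50 mm (y) x 14 mm (z), 23 g, does not roll. Origin: centre of its underside, y along the cell, away from the button end.
- cell_2: The other AA cell, exactly the same.
- cell_1_mid (a point): Middle of cell_1, on its axis, 7 mm above its underside.
- cell_2_mid (a point): Middle of cell_2, likewise.
- cell_1_button (a point): Button (positive) end of cell_1: centre of the end face with the small nub, on its tan end, 25 mm from the cell's middle along -y and 7 mm above its underside.
- cell_2_button (a point): Button end of cell_2, likewise.
- cutters: Bystander: red-handled side cutters, 46 x 121 x 13 mm, lying on the bench. Origin: underside centre.
- tin: Bystander: flat round flux tin, white with a red disc on the lid, 49 mm across, 16 mm high. Origin: underside centre.
- wire_spool: Bystander: spool of solder wire standing on its flange, 44 mm across, 32 mm high. Origin: underside centre.
Things that resemble listed ones, but are neither listed nor needed, are in the scene too. Leave any yellow look-alike of the cell_2 alone.

How it is judged:
On the way:
1. both cells lie in the holder, button ends left, and are let go (x of cell_1_mid in the frame of well between -0.02 and 0.02 m and y of cell_1_mid in the frame of well between -0.008 and 0.008 m and z of cell_1_mid in the frame of well between 0.004 and 0.011 m and z of cell_1_button in the frame of well between 0.003 and 0.012 m and y of each of cell_1_button, cell_2_button in the frame of well above 0.012 m and x of cell_2_mid in the frame of well between -0.02 and 0.02 m and y of cell_2_mid in the frame of well between -0.008 and 0.008 m and z of cell_2_mid in the frame of well between 0.004 and 0.011 m and z of cell_2_button in the frame of well between 0.003 and 0.012 m and contact force between the fingers and cell_1 below 0.1 N and contact force between the fingers and cell_2 below 0.1 N and distance between cover and seat above 0.1 m), for 0.2 s.
At the end, for the whole second after the job is handed in: Both cells lie in the holder, button ends left; the cover is home: within 1.5 mm of the ledge, 1.4 degrees of its slope and 4 mm of centre, pressing with over 3 N, both pins pushed in over 2 mm; the gripper still holds it, TCP within 30 mm of mid-handle, at rest (x of cell_1_mid in the frame of well between -0.02 and 0.02 m and y of cell_1_mid in the frame of well between -0.008 and 0.008 m and z of cell_1_mid in the frame of well between 0.004 and 0.011 m and z of cell_1_button in the frame of well between 0.003 and 0.012 m and y of each of cell_1_button, cell_2_button in the frame of well above 0.012 m and x of cell_2_mid in the frame of well between -0.02 and 0.02 m and y of cell_2_mid in the frame of well between -0.008 and 0.008 m and z of cell_2_mid in the frame of well between 0.004 and 0.011 m and z of cell_2_button in the frame of well between 0.003 and 0.012 m and x of cover in the frame of seat between -0.004 and 0.004 m and y of cover in the frame of seat between -0.004 and 0.004 m and z of cover in the frame of seat between -0.002 and 0.0015 m and angle between the z axis of cover and the z axis of seat, either way round below 0.025 rad and angle between the y axis of cover and the y axis of seat, either way round below 0.06 rad and value of joint each of contact_low, contact_high above 0.002 m and contact force between cover and bracket above 3 N and contact force between the fingers and cover above 2 N and distance between the grasp point and cover_grip below 0.03 m and linear speed of cover below 0.02 m/s); the arm keeps its last pose, push and grip.
It fails at once if a bystander (cutters) is moved more than 30 mm (distance of cutters from where it was at the start of the episode above 0.03 m).
It fails at once if a bystander (tin) is moved more than 30 mm (distance of tin from where it was at the start of the episode above 0.03 m).
It fails at once if a bystander (wire spool) is moved more than 30 mm (distance of wire_spool from where it was at the start of the episode above 0.03 m).
It also fails if it takes over 64 s, if anything falls off the work surface, if the arm or the gripper's body presses on something with over 40 N, if the wrist force passes 120 N, or if a joint passes its speed limit or range.

ROBOT

A 7-joint arm with a two-finger parallel gripper is mounted at the origin on a cart in front of the work surface, level with it; the furniture and walls round the work are solid. World frame = base frame: x ahead of the robot, y to its left, z up, the work surface at z = 0. Lengths are in m, angles in rad, forces in N, time in s.
With the tool pointing down it reaches from about 0.4 to 0.9 m from the base axis. Payload 5.6 kg.
Tool frame: the origin (TCP) lies between the finger pads, 19 mm behind the fingertips; this is the grasp point; z points along the fingers, y is the line along which they close (so a half turn about z gives the same grasp; the last joint's range is limited). The gripper opens to 92 mm and grips with 3 to 60 N. Pads are 20 mm wide; open, the fingers measure 128 mm over their backs; the gripper's body (75 mm by 189 mm) begins 69 mm behind the grasp point.
Start: joints at [-1.341, 0.468, -0.012, 1.603, 0.006, 1.071, -0.056], TCP at [0.175, 0.626, 0.233] pointing down, gripper open.
Joint ranges: [-2.53, 2.53], [-0.31, 2.02], [-1.57, 1.55], [0.28, 2.44], [-1.29, 4.43], [0.15, 1.84], [-2.92, 2.92]. Speed limits (rad/s): [2.57, 2.57, 3.14, 3.14, 3.14, 3.14, 3.14].

INTERFACE

Orientations are given as a unit quaternion [x, y, z, w].
In Python, from bench import sensors, optics, manip gives the robot as it stands.
- The arm moves only by the shell command python3 -m inch 'ROWS' [FORCE]. ROWS is a JSON object of lists of equal length, an entry for each row: "rotation": the turn, a rotation vector about the tool's x, y, z in degrees, a list of three; "offset": the shift along the tool's x, y, z in mm, a list of three; "grip": the opening, from -1 (shut) to 1 (fully open). In form: {"rotation": [[wx, wy, wz], ...], "offset": [[tx, ty, tz], ...], "grip": [grip, ...]}. A call has 1 to 5 rows; each row is the pose to reach, as a shift and turn from the pose commanded when the call began, along the tool's axes at that moment; what a row does not reach only later rows make up. A row lasts 1/10 s, in which the tool goes at most 50 mm and 8.59 degrees, less where a joint would pass 70% of its speed; a pose out of reach is approached as far as the arm can. A call with a gripper value outside its range is refused whole. The fingers move at their own pace and stop on an object; FORCE is the grip in N (left out, the last holds). Time passes only in rows, so rows that repeat a pose let the fingers close. It gives the time, the measured TCP pose, the force, the opening and the grip force at its end, in the units of the state.
- sensors.get_state(): the state, without advancing time (a new reading comes with each control period).
- optics.grab_frame(name): name is "scene" or "top"; returns the picture (400x640x3 uint8, red, green, blue); there is no depth.
- optics.get_calibration(name): a dict with "intrinsics" (3x3 intrinsics, pixels), "k1" (the pictures are not rectified: a ray, as slopes to the right and down, at radius r is drawn at 1 + k1 r^2 times it, then the intrinsics apply), "extrinsics" (4x4, takes a point from camera to world coordinates). Camera axes: x right, y down, z forward; pixel columns grow to the right and rows downward; lengths in m; the calibration is good to about 2 mm. A picture is of the moment at which its call begins. get_calibration takes no time and is no camera call.
- manip.sign_off(): hands the job in; it is judged then, once.
The state is a dict: "time_s": time; "joint_positions": joint angles; "qd": joint speeds; "tau": joint torques, N m; "ee_pos": TCP position; "tcp_rot": TCP orientation; "force": force on the tool from outside, world axes, zero at the start; "wrist_torque": the same for the moment, N m; "opening": opening from 0.0 (shut) to 1.0 (fully open); "finger_force": force on a finger pad.
Only numpy, scipy, OpenCV 4.12 (cv2) and the standard library are available. Lean on these libraries where they do the work, as an engineer would, in place of code of your own. Each camera call takes 0.05 s, during which the arm holds its last target. There are 200 camera calls.

## Working session

There is one attempt and no reset: what is moved stays moved. The work goes in short steps, Python scripts to look and compute and a shell command to move; the robot and the scene stay as the last step left them, time stands still between calls to the robot, and variables do not carry over. Pictures are saved under pics/ and viewed, at most 10 in all, crops included, and the job is handed in when it is done.

```bash
ls; mkdir -p pics; python3 - <<'E'
from bench import sensors, optics
import cv2, numpy as np
np.set_printoptions(precision=4,suppress=True)
for n in ("scene","top"):
    im=optics.grab_frame(n); cv2.imwrite(f"pics/{n}0.png",im[:,:,::-1]); c=optics.get_calibration(n)
    print(n,c)
print(sensors.get_state())
E
```

```text
pics
scene {'intrinsics': array([[432.3326,   0.    , 324.3713],
       [  0.    , 432.3326, 197.2971],
       [  0.    ,   0.    ,   1.    ]]), 'k1': 0.025248763120942742, 'extrinsics': array([[ 0.6568, -0.5224,  0.5438,  0.039 ],
       [-0.7538, -0.4372,  0.4905, -0.5523],
       [-0.0185, -0.7321, -0.681 ,  0.7748],
       [ 0.    ,  0.    ,  0.    ,  1.    ]])}
top {'intrinsics': array([[456.2249,   0.    , 319.9023],
       [  0.    , 456.2249, 204.7103],
       [  0.    ,   0.    ,   1.    ]]), 'k1': -0.03327246101028292, 'extrinsics': array([[-0.0144, -0.9976,  0.0673,  0.4911],
       [-0.9999,  0.0143, -0.0018, -0.0749],
       [ 0.0008, -0.0673, -0.9977,  1.1554],
       [ 0.    ,  0.    ,  0.    ,  1.    ]])}
{'time_s': 0.1, 'joint_positions': array([-1.341 ,  0.4683, -0.0116,  1.6035,  0.006 ,  1.0714, -0.0563]), 'qd': array([-0.    , -0.0017, -0.0012, -0.0027,  0.0004,  0.0001, -0.0001]), 'tau': array([  0.0012, -52.1649,  -0.0122, -24.4366,  -0.0568,   0.0142,
         0.0001]), 'ee_pos': array([0.1751, 0.6255, 0.2324]), 'tcp_rot': array([ 0.136 ,  0.9907, -0.0008, -0.    ]), 'force': array([ 0.4409, -0.234 ,  0.2011]), 'wrist_torque': array([0.0175, 0.0009, 0.0466]), 'finger_force': 0.0, 'opening': 0.9991396835074866}
```

View pics/scene0.png

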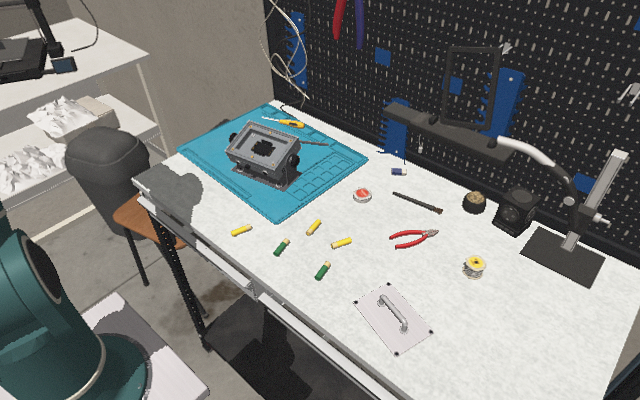

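View pics/top0.png

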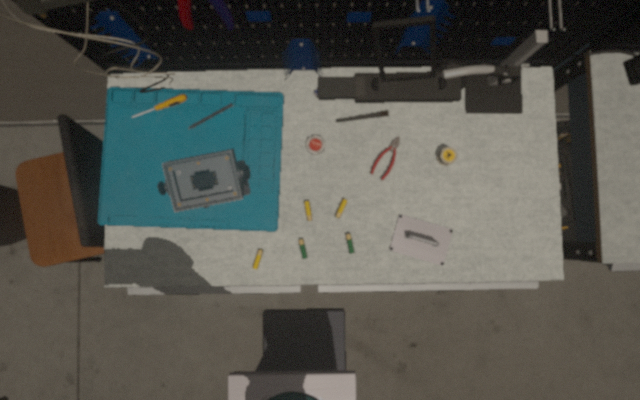

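```bash
cat > h.py <<'E'
import numpy as np, cv2
from bench import sensors, optics
from scipy.spatial.transform import Rotation as R
np.set_printoptions(precision=4,suppress=True)
C={n:optics.get_calibration(n) for n in ("scene","top")}
def ray(n,p):
    c=C[n]; K=c["intrinsics"]; d=(np.array(p,float)-K[:2,2])/K[0,0]
    u=d.copy()
    for _ in range(10): u=d/(1+c["k1"]*(u@u))
    E=c["extrinsics"]; v=E[:3,:3]@np.array([*u,1]); return E[:3,3],v/np.linalg.norm(v)
def plane(n,p,z): o,v=ray(n,p); return o+v*(z-o[2])/v[2]
def tri(ps,pt):
    a,u=ray("scene",ps); b,v=ray("top",pt)
    s=np.linalg.lstsq(np.c_[u,-v],b-a,rcond=None)[0]; p,q=a+u*s[0],b+v*s[1]
    return (p+q)/2,np.linalg.norm(p-q)*1000
def proj(n,P):
    c=C[n];E=c["extrinsics"];q=E[:3,:3].T@(np.array(P)-E[:3,3]);u=q[:2]/q[2]
    return c["intrinsics"][0,0]*u*(1+c["k1"]*(u@u))+c["intrinsics"][:2,2]
E
python3 - <<'E'
import cv2,numpy as np
s=cv2.imread('pics/scene0.png');t=cv2.imread('pics/top0.png')
f=lambda im,x,y,w,h,k:cv2.resize(im[y:y+h,x:x+w],None,fx=k,fy=k,interpolation=cv2.INTER_CUBIC)
a=np.hstack([f(s,220,110,90,75,4.4444),f(t,155,140,100,83,4)[:333]])
b=np.hstack([f(s,265,210,175,150,2.2857)[:267] if 0 else cv2.resize(s[230:360,265:440],(400,297)),cv2.resize(t[195:270,290:460],(400,176+0))[:176]])if 0 else None
b=np.hstack([cv2.resize(s[230:360,265:440],(360,267),interpolation=cv2.INTER_CUBIC),cv2.resize(t[205:270,290:460],(440,168),interpolation=cv2.INTER_CUBIC)[:168] if 0 else cv2.copyMakeBorder(cv2.resize(t[205:270,290:460],(440,168),interpolation=cv2.INTER_CUBIC),0,99,0,0,0)])
a=a[:333,:800]; cv2.imwrite('pics/crop0.png',np.vstack([a,b]) ); print(a.shape,b.shape)
E
```

```text
Traceback (most recent call last):
ValueError: all the input array dimensions except for the concatenation axis must match exactly, but along dimension 0, the array at index 0 has size 333 and the array at index 1 has size 332
```

```bash
python3 - <<'E'
import cv2,numpy as np
s=cv2.imread('pics/scene0.png');t=cv2.imread('pics/top0.png')
g=lambda im,x,y,w,h,W,H:cv2.resize(im[y:y+h,x:x+w],(W,H),interpolation=cv2.INTER_CUBIC)
a=np.hstack([g(s,220,110,80,72,400,360),g(t,155,140,100,90,400,360)])
b=np.hstack([g(s,265,230,175,117,360,240),g(t,290,200,176,96,440,240)])
cv2.imwrite('pics/crop0.png',np.vstack([a,b]))
E
```

```text
(no output)
```

View pics/crop0.png

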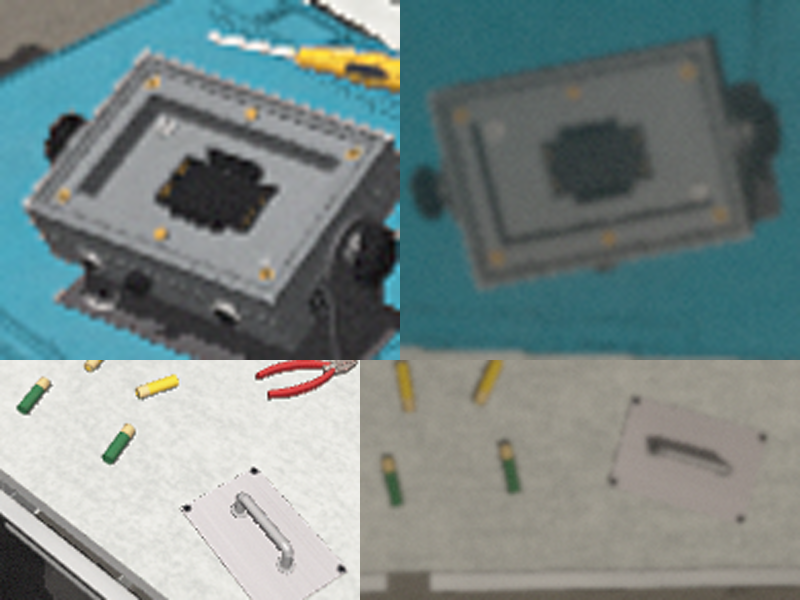

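```bash
cat > m.py <<'E'
from h import *
def blobs(im,lo,hi,box,amin):
    x,y,w,h=box; hsv=cv2.cvtColor(im[y:y+h,x:x+w],cv2.COLOR_BGR2HSV)
    m=cv2.inRange(hsv,np.array(lo),np.array(hi)); n,l,st,ce=cv2.connectedComponentsWithStats(m,connectivity=8)
    out=[]
    for i in range(1,n):
        if st[i,4]>=amin: out.append((ce[i]+[x,y],st[i,4]))
    return out
E
python3 - <<'E'
from m import *
I={n:cv2.imread(f'pics/{n}0.png') for n in C}
B={'scene':(220,110,80,72),'top':(155,140,100,90)}
for n in C:
    print(n,'brass',[(c.round(1).tolist(),a) for c,a in blobs(I[n],(8,90,60),(28,255,255),B[n],2)])
B={'scene':(265,230,75,60),'top':(290,230,75,40)}
for n in C:
    print(n,'green',[(c.round(2).tolist(),a) for c,a in blobs(I[n],(35,60,20),(85,255,255),B[n],5)])
    print(n,'tan',[(c.round(2).tolist(),a) for c,a in blobs(I[n],(8,50,60),(30,255,255),B[n],3)])
B={'scene':(345,275,95,85),'top':(380,205,80,70)}
for n in C:
    print(n,'dark',[(c.round(1).tolist(),a) for c,a in blobs(I[n],(0,0,0),(180,255,75),B[n],2)])
E
```

```text
scene brass [([290.3, 122.6], np.int32(87)), ([250.5, 126.0], np.int32(2)), ([269.7, 132.3], np.int32(3)), ([290.3, 140.3], np.int32(3)), ([255.7, 143.7], np.int32(3)), ([252.7, 147.7], np.int32(3)), ([232.5, 148.5], np.int32(4)), ([251.5, 156.5], np.int32(4)), ([272.3, 164.3], np.int32(3))]
top brass [([206.7, 199.3], np.int32(3)), ([178.5, 204.0], np.int32(2))]
scene green [([279.37, 248.68], np.int32(81)), ([320.94, 272.26], np.int32(97))]
scene tan [([309.29, 231.89], np.int32(35)), ([285.58, 240.81], np.int32(26)), ([335.16, 244.25], np.int32(56)), ([327.1, 263.59], np.int32(29))]
top green [([350.05, 245.55], np.int32(44)), ([302.88, 250.77], np.int32(43))]
top tan [([348.12, 236.18], np.int32(34)), ([300.79, 241.24], np.int32(34))]
scene dark [([388.0, 283.5], np.int32(6)), ([355.5, 301.5], np.int32(4)), ([430.5, 331.5], np.int32(4)), ([396.2, 353.4], np.int32(5)), ([348.1, 357.7], np.int32(7))]
top dark [([407.4, 233.8], np.int32(5))]
```

```bash
cat >> m.py <<'E'
def sub(im,p,kind,r=3):
    x,y=np.round(p).astype(int); w=im[y-r:y+r+1,x-r:x+r+1].astype(float)
    f=(w[...,2]-w[...,0]) if kind=='brass' else -w.sum(2)
    f=np.clip(f-np.median(f)-0.25*(f.max()-np.median(f)),0,None)
    yy,xx=np.mgrid[-r:r+1,-r:r+1]; g=np.exp(-(xx**2+yy**2)/(2*2.0**2)); f=f*g
    return np.array([x+(f*xx).sum()/f.sum(),y+(f*yy).sum()/f.sum()])
E
python3 - <<'E'
from m import *
I={n:cv2.imread(f'pics/{n}0.png') for n in C}
S=[(250.5,126),(269.7,132.3),(290.3,140.3),(232.5,148.5),(251.5,156.5),(272.3,164.3)]
T=[(170,169),(198.2,163.2),(227,157.8),(179.2,204.5),(207,199.8),(235.5,194)]
Q=[]
print('brass: FL,FM,FR,NL,NM,NR')
for s,t in zip(S,T):
    s2=sub(I['scene'],s,'brass');t2=sub(I['top'],t,'brass');p,e=tri(s2,t2);Q.append(p);print(s2.round(1),t2.round(1),p,e.round(1))
Q=np.array(Q)
K=Q[[0,2,3,5]]; x=K[:2].mean(0)-K[2:].mean(0); y=K[[0,2]].mean(0)-K[[1,3]].mean(0)
print('span',np.linalg.norm(x),np.linalg.norm(y),'mid',K.mean(0),'pins',Q[[1,4]].mean(0),np.linalg.norm(Q[1]-Q[4]))
c=K-K.mean(0);n=np.linalg.svd(c)[2][2];n*=np.sign(n[2]);yh=y/np.linalg.norm(y)
print('n',n,'tilt',np.arccos(n[2]),np.degrees(np.arccos(n[2])),'yaw',np.degrees(np.arctan2(-y[0],y[1])),'y',yh,'yawx',np.degrees(np.arctan2(x[1],x[0])),'tilt x',np.degrees(np.arcsin(x[2]/np.linalg.norm(x))),'resid',(c@n))
print('cover')
S=[(388,283.5),(355.5,301.5),(430.5,331.5),(396.2,353.4)];T=[(400.4,216),(391.2,248.4),(450.8,230.8),(442,263.6)]
D=[]
for s,t in zip(S,T):
    s2=sub(I['scene'],s,'dark');t2=sub(I['top'],t,'dark');p,e=tri(s2,t2);D.append(p);print(s2.round(1),t2.round(1),p,e.round(1),plane('scene',s2,.004)[:2],plane('top',t2,.004)[:2])
D=np.array(D);print('mid',D.mean(0)); y=D[:2].mean(0)-D[2:].mean(0);print(np.linalg.norm(y),np.degrees(np.arctan2(-y[0],y[1])));x=D[[0,2]].mean(0)-D[[1,3]].mean(0);print(np.linalg.norm(x),np.degrees(np.arctan2(x[1],x[0])))
print('handle ends rough',tri((382.6,295.6),(406.8,232)),tri((406,322),(437,243.5)))
for nm,gs,ts,gt,tt in (('c1',(279.37,248.68),(285.58,240.81),(302.88,250.77),(300.79,241.24)),('c2',(320.94,272.26),(327.1,263.59),(350.05,245.55),(348.12,236.18))):
    g,e=tri(gs,gt);t,e2=tri(ts,tt);print(nm,'green',g,e,'tan',t,e2,'dist',np.linalg.norm(g-t))
    for n,a,b in (('scene',gs,ts),('top',gt,tt)):
        a,b=plane(n,a,.009),plane(n,b,.009);print(n,a,b,np.degrees(np.arctan2(b[1]-a[1],b[0]-a[0])),np.linalg.norm(a-b))
E
```

```text
brass: FL,FM,FR,NL,NM,NR
[250.2 126.1] [169.8 168.6] [0.6507 0.2675 0.1146] 2.5
[269.7 132.3] [197.9 162.8] [0.6624 0.202  0.1167] 1.7
[290.1 140.4] [226.5 157.6] [0.6738 0.1368 0.1139] 1.1
[232.3 148.5] [178.8 204. ] [0.5702 0.2531 0.0915] 2.5
[251.5 156.3] [206.8 199.3] [0.5801 0.1874 0.0922] 1.6
[272.6 164.4] [234.8 193.3] [0.5929 0.122  0.0909] 1.2
span 0.0851424452897556 0.13287350791305827 mid [0.6219 0.1949 0.1027] pins [0.6213 0.1947 0.1044] 0.0872073536082773
n [-0.2653 -0.0513  0.9628] tilt 0.2736383747177196 15.678323984144663 yaw 9.930724064552349 y [-0.1725  0.985   0.005 ] yawx 10.272517017921526 tilt x 15.677444119786946 resid [ 0.0001 -0.0001 -0.0001  0.0001]
cover
[388.1 283.7] [400.  215.8] [ 0.5381 -0.2797  0.002 ] 1.0 [ 0.5372 -0.2807] [ 0.5377 -0.279 ]
[355.5 301.9] [390.7 248. ] [ 0.4572 -0.2542  0.0013] 1.1 [ 0.4562 -0.2556] [ 0.457  -0.2534]
[430.5 331.5] [450.7 230.6] [ 0.4985 -0.4072  0.0026] 0.5 [ 0.4979 -0.4077] [ 0.4984 -0.4066]
[396.2 353.3] [441.8 263.3] [ 0.4171 -0.382   0.0034] 1.1 [ 0.4172 -0.3825] [ 0.4168 -0.3814]
mid [ 0.4778 -0.3308  0.0023]
0.13
[... 171 characters left out ...]
.4682, -0.3656,  0.0299]), np.float64(3.547673211976427))
c1 green [ 0.4538 -0.0329  0.0057] 0.9406199735900355 tan [ 0.4782 -0.0284  0.0086] 2.1035504500464293 dist 0.02496680100686457
scene [ 0.4523 -0.0354  0.009 ] [ 0.4787 -0.0294  0.009 ] 12.888324090454194 0.02707568047067756
top [ 0.4535 -0.0327  0.009 ] [ 0.4774 -0.0277  0.009 ] 11.719756023828598 0.024365025825422795
c2 green [ 0.4651 -0.1515  0.006 ] 0.9922241022767546 tan [ 0.4893 -0.1475  0.0097] 2.7250274095818874 dist 0.02476316770078466
scene [ 0.4639 -0.1534  0.009 ] [ 0.4907 -0.1481  0.009 ] 11.218825875574222 0.027349325053283562
top [ 0.4649 -0.151   0.009 ] [ 0.4883 -0.1465  0.009 ] 10.630261186501256 0.023897687344214272
```

```bash
cat > t.py <<'E'
from h import *
import sys
seat=np.array([.6219,.1949,.1031]); psi,tau=np.radians(10.1),np.radians(15.68)
Rs=(R.from_euler('z',psi)*R.from_euler('y',-tau)).as_matrix()   # cols x,y,n
well=seat-.017*Rs[:,2]
def tool(y,z):
    return np.c_[np.cross(y,z),y,z]
def down(deg): a=np.radians(deg); return tool(np.array([np.cos(a),np.sin(a),0]),np.array([0,0,-1.]))
Rcell=tool(Rs[:,1],-Rs[:,2]); Rcov=tool(Rs[:,0],-Rs[:,2])
def go(P,M,lab='',start=None):
    s=sensors.get_state(); p0,M0=start or (s['ee_pos'],R.from_quat(s['tcp_rot']).as_matrix())
    d=M0.T@(np.array(P)-p0)*1000; r=np.degrees(R.from_matrix(M0.T@M).as_rotvec())
    print(lab,'rot',r.round(2).tolist(),'off',d.round(1).tolist(),'rows>=',np.ceil(max(np.linalg.norm(d)/50,np.linalg.norm(r)/8.59)))
    return np.array(P),M
E
python3 - <<'E'
from t import *
from m import *
im=cv2.imread('pics/top0.png')
for b in ((290,230,25,35),(338,225,25,35)):
    c,a=max(blobs(im,(8,60,20),(90,255,255),b,10),key=lambda q:q[1]); print(a,plane('top',c,.012))
print(Rs,well)
a=go([.46,.2,.2],down(45),'via'); b=go([.4625,-.0312,.12],down(12),'c1 above',a); go([.4625,-.0312,.024],down(12),'c1',b)
E
```

```text
73 [ 0.4629 -0.0309  0.012 ]
75 [ 0.4746 -0.1489  0.012 ]
[[ 0.9479 -0.1754 -0.2661]
 [ 0.1688  0.9845 -0.0474]
 [ 0.2703 -0.      0.9628]] [0.6264 0.1957 0.0867]
via rot [-0.09, 0.03, 29.37] off [-389.1, -332.9, 33.0] rows>= 11.0
c1 above rot [0.0, 0.0, 33.0] off [-165.3, -161.7, 80.0] rows>= 5.0
c1 rot [0.0, 0.0, 0.0] off [0.0, 0.0, 96.0] rows>= 2.0
```

```bash
python3 -m inch '{"rotation":[[0,0,0],[0,0,0],[0,0,0],[0,0,0],[0,0,0]],"offset":[[-37,-30,2],[-75,-60,4],[-112,-90,6],[-150,-120,8],[-187,-150,10]],"grip":[0.6,0.6,0.6,0.6,0.6]}' 25
python3 -m inch '{"rotation":[[0,0,0],[0,0,0],[0,0,0],[0,0,0],[0,0,0]],"offset":[[-40,-30,4],[-80,-60,8],[-120,-90,12],[-160,-120,16],[-200,-150,20]],"grip":[0.6,0.6,0.6,0.6,0.6]}'
python3 -c "
from t import *
print(sensors.get_state()['joint_positions'])
b=go([.4625,-.0312,.12],down(12),'c1 above'); go([.4625,-.0312,.024],down(12),'c1',b)"
```

```text
time_s: 0.6
ee_pos: [0.3156, 0.4291, 0.223]
tcp_rot: [0.136, 0.991, -0.0, -0.0]
force: [0.6, -0.0, -0.4]
opening: 0.796
finger_force: 0.0
time_s: 1.1
ee_pos: [0.4673, 0.2316, 0.2032]
tcp_rot: [0.136, 0.991, 0.0, -0.0]
force: [1.0, 0.6, 1.1]
opening: 0.804
finger_force: 0.0
[-0.6762  0.2855  0.1801  1.9553 -0.0643  0.9062  0.8345]
c1 above rot [0.0, -0.01, 62.38] off [-66.2, -254.4, 83.1] rows>= 8.0
c1 rot [0.0, 0.0, 0.0] off [0.0, 0.0, 96.0] rows>= 2.0
```

```bash
python3 -m inch '{"rotation":[[0,0,8],[0,0,16],[0,0,24],[0,0,32],[0,0,40]],"offset":[[-12,-44,10],[-24,-88,20],[-36,-132,30],[-48,-176,45],[-60,-220,60]],"grip":[0.6,0.6,0.6,0.6,0.6]}'
python3 -c "
from t import *
b=go([.4627,-.031,.12],down(12),'c1 above'); go([.4627,-.031,.024],down(12),'c1',b)"
```

```text
time_s: 1.6
ee_pos: [0.4647, 0.0037, 0.143]
tcp_rot: [0.469, 0.883, 0.0, 0.0]
force: [0.3, 0.6, -0.6]
opening: 0.797
finger_force: 0.0
c1 above rot [0.04, 0.0, 22.06] off [-27.6, -21.1, 23.0] rows>= 3.0
c1 rot [0.0, 0.0, 0.0] off [0.0, 0.0, 96.0] rows>= 2.0
```

```bash
python3 -m inch '{"rotation":[[0,0,8],[0,0,16],[0,0,22],[0,0,22],[0,0,22]],"offset":[[-12,-9,15],[-25,-19,30],[-27.6,-21,50],[-27.6,-21,80],[-27.6,-21,100]],"grip":[0.6,0.6,0.6,0.6,0.6]}'
python3 -c "
from t import *
im=optics.grab_frame('scene');cv2.imwrite('pics/s1.png',cv2.resize(im[210:320,240:390,::-1],(600,440),interpolation=cv2.INTER_CUBIC))
b=go([.4627,-.031,.024],down(12),'c1')"
```

```text
time_s: 2.1
ee_pos: [0.4625, -0.0294, 0.0418]
tcp_rot: [0.627, 0.779, -0.001, -0.001]
force: [0.9, -0.0, -0.4]
opening: 0.799
finger_force: 0.0
c1 rot [-0.32, -0.02, 0.38] off [-2.1, 1.5, 15.7] rows>= 1.0
```

View pics/s1.png

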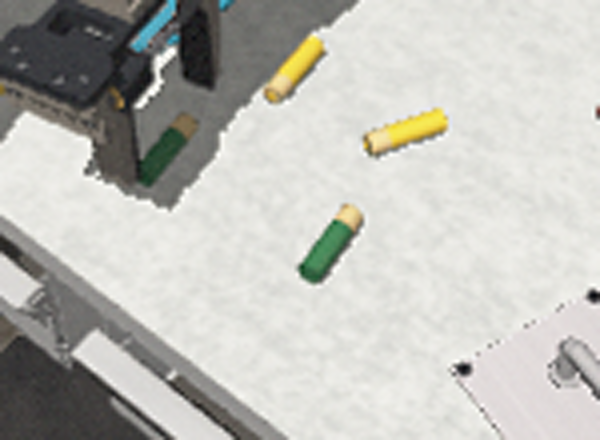

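```bash
python3 -m inch '{"rotation":[[0,0,0],[0,0,0]],"offset":[[0,0,8],[0,0,8]],"grip":[0.6,0.6]}'
python3 -c "
from t import *
b=go([.4627,-.031,.024],down(12),'c1')"
```

```text
time_s: 2.35
ee_pos: [0.4631, -0.0293, 0.0351]
tcp_rot: [0.627, 0.779, -0.0, -0.0]
force: [-0.6, 0.1, 0.5]
opening: 0.8
finger_force: 0.0
c1 rot [-0.04, -0.0, 0.36] off [-1.6, -0.7, 11.1] rows>= 1.0
```

```bash
python3 -m inch '{"rotation":[[0,0,0.3],[0,0,0.3],[0,0,0.3],[0,0,0.3],[0,0,0.3]],"offset":[[-1.5,-0.6,6],[-1.5,-0.6,11],[-1.5,-0.6,11],[-1.5,-0.6,11],[-1.5,-0.6,11]],"grip":[0.6,0.6,-0.1,-0.1,-0.1]}' 25
python3 -m inch '{"rotation":[[0,0,0],[0,0,0],[0,0,0]],"offset":[[0,0,0],[0,0,0],[0,0,0]],"grip":[-0.1,-0.1,-0.1]}'
python3 -c "
from t import *
s=sensors.get_state();print(s['ee_pos'],s['opening']*92,s['finger_force'])"
```

```text
time_s: 2.85
ee_pos: [0.4632, -0.0308, 0.0246]
tcp_rot: [0.629, 0.778, 0.0, 0.0]
force: [-0.4, 0.2, -0.5]
opening: 0.562
finger_force: 0.1
time_s: 3.15
ee_pos: [0.4632, -0.0308, 0.0246]
tcp_rot: [0.629, 0.778, 0.0, 0.0]
force: [-1.4, 0.2, 2.9]
opening: 0.544
finger_force: 25.0
[ 0.4632 -0.0308  0.0246] 50.054066679149464 25.000654757022858
```

```bash
python3 -m inch '{"rotation":[[0,0,0],[0,0,0],[0,0,-8],[0,0,-16],[0,0,-24]],"offset":[[0,0,-40],[0,0,-85],[0,0,-130],[0,0,-150],[0,0,-165]],"grip":[-0.1,-0.1,-0.1,-0.1,-0.1]}'
python3 -c "
from t import *
go(well-.0085*Rs[:,0]+.1*Rs[:,2],Rcell,'above')
s=sensors.get_state();print(s['ee_pos'],s['opening']*92,s['finger_force'])"
```

```text
time_s: 3.65
ee_pos: [0.4637, -0.0307, 0.1914]
tcp_rot: [0.451, 0.893, 0.001, 0.001]
force: [-0.2, 0.4, 0.0]
opening: 0.544
finger_force: 25.0
above rot [-8.6, -13.86, -63.29] off [101.3, 233.8, 11.3] rows>= 8.0
[ 0.4637 -0.0307  0.1914] 50.039241497444266 24.99567747116089
```

```bash
python3 -m inch '{"rotation":[[-1,-1.7,-8],[-2,-3.4,-16],[-3,-5.1,-24],[-4,-6.8,-32],[-5,-8.5,-39]],"offset":[[13,30,0],[26,60,0],[39,90,0],[52,120,0],[65,150,0]],"grip":[-0.1,-0.1,-0.1,-0.1,-0.1]}'
python3 -c "
from t import *
go(well-.0085*Rs[:,0]+.08*Rs[:,2],Rcell,'above')
s=sensors.get_state();print(s['joint_positions'],s['opening']*92,s['finger_force'])"
```

```text
time_s: 4.15
ee_pos: [0.5463, 0.1114, 0.1893]
tcp_rot: [0.126, 0.988, 0.005, 0.085]
force: [-0.3, 0.5, -0.8]
opening: 0.539
finger_force: 25.0
above rot [-3.6, -5.63, -24.27] off [-24.1, 88.3, 35.2] rows>= 3.0
[-0.5294  0.2883  0.2771  2.0097 -0.035   0.6935  1.0732] 49.61661470479924 24.996359646320343
```

```bash
python3 -m inch '{"rotation":[[-1,-1.6,-8],[-2,-3.2,-16],[-3.6,-5.6,-24.3],[-3.6,-5.6,-24.3],[-3.6,-5.6,-24.3]],"offset":[[-8,30,5],[-16,60,12],[-24,88,20],[-24,88,35],[-24,88,35]],"grip":[-0.1,-0.1,-0.1,-0.1,-0.1]}'
python3 -c "
from t import *
go(well-.0085*Rs[:,0]+.08*Rs[:,2],Rcell,'above')
go(well-.0085*Rs[:,0]+.035*Rs[:,2],Rcell,'35')
s=sensors.get_state();print(s['joint_positions'],s['opening']*92,s['finger_force'])
im=optics.grab_frame('scene');jm=optics.grab_frame('top')
g=lambda im,x,y,w,h,W,H:cv2.resize(im[y:y+h,x:x+w,::-1],(W,H),interpolation=cv2.INTER_CUBIC)
cv2.imwrite('pics/s2.png',np.hstack([g(im,210,90,100,100,400,400),g(jm,155,130,100,100,400,400)]))
"
```

```text
time_s: 4.65
ee_pos: [0.5956, 0.1884, 0.1593]
tcp_rot: [-0.085, 0.987, 0.011, 0.133]
force: [-0.6, -0.2, -0.6]
opening: 0.545
finger_force: 25.0
above rot [-0.09, -0.34, -0.25] off [-2.3, 1.8, -1.6] rows>= 1.0
35 rot [-0.09, -0.34, -0.25] off [-2.6, 1.9, 43.4] rows>= 1.0
[-0.5139  0.3953  0.1544  1.9469 -0.0085  0.5414  1.3701] 50.149571927843304 24.999760687351227
```

View pics/s2.png

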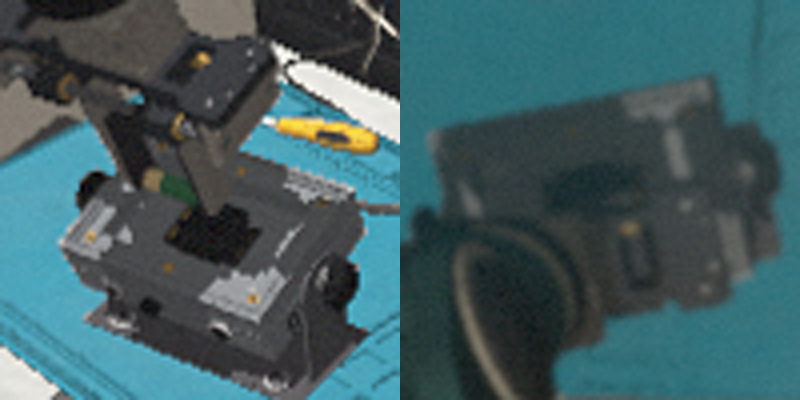

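```bash
python3 -m inch '{"rotation":[[0,-0.3,0],[0,-0.3,0],[0,-0.3,0],[0,-0.3,0]],"offset":[[-2.4,1.8,15],[-2.4,1.8,32],[-2.4,1.8,41],[-2.4,1.8,41]],"grip":[-0.1,-0.1,-0.1,-0.1]}'
python3 -c "
from t import *
go(well-.0085*Rs[:,0]+.0255*Rs[:,2],Rcell,'25.5')
s=sensors.get_state();print(s['opening']*92,s['finger_force'],Rs.T@s['force'])
"
```

```text
time_s: 5.15
ee_pos: [0.6094, 0.192, 0.1221]
tcp_rot: [-0.084, 0.987, 0.012, 0.137]
force: [0.6, 0.2, -0.7]
opening: 0.539
finger_force: 25.0
25.5 rot [-0.09, 0.12, -0.33] off [1.4, 0.7, 13.2] rows>= 1.0
49.61746893623172 24.999934136867523 [ 0.3908  0.0583 -0.8672]
```

```bash
python3 -m inch '{"rotation":[[0,0,-0.2],[0,0,-0.2],[0,0,-0.2],[0,0,-0.2]],"offset":[[0.8,0.5,6],[0.8,0.5,10],[0.8,0.5,12.5],[0.8,0.5,12.5]],"grip":[-0.1,-0.1,-0.1,-0.1]}'
python3 -c "
from t import *
go(well-.0085*Rs[:,0]+.0246*Rs[:,2],Rcell,'24.6')
s=sensors.get_state();print(s['opening']*92,s['finger_force'],Rs.T@s['force'])
"
```

```text
time_s: 5.55
ee_pos: [0.6123, 0.1936, 0.1104]
tcp_rot: [-0.086, 0.987, 0.012, 0.138]
force: [0.5, 0.7, -1.2]
opening: 0.547
finger_force: 25.0
24.6 rot [-0.05, 0.2, -0.09] off [1.2, -0.4, 2.0] rows>= 1.0
50.356585172221635 24.99992698431015 [ 0.2501  0.5754 -1.2653]
```

```bash
python3 -m inch '{"rotation":[[0,0,0],[0,0,0],[0,0,0]],"offset":[[0.8,0,1],[0.8,0,2],[0.8,0,2]],"grip":[-0.1,-0.1,-0.1]}'
python3 -c "
from t import *
go(well-.0085*Rs[:,0]+.0246*Rs[:,2],Rcell,'24.6')
s=sensors.get_state();print(s['opening']*92,s['finger_force'],Rs.T@s['force'])
im=optics.grab_frame('scene')
cv2.imwrite('pics/s3.png',cv2.resize(im[110:180,220:300,::-1],(640,560),interpolation=cv2.INTER_CUBIC))
"
```

```text
time_s: 5.85
ee_pos: [0.6122, 0.1936, 0.1084]
tcp_rot: [-0.086, 0.987, 0.012, 0.138]
force: [0.5, -0.7, 0.3]
opening: 0.54
finger_force: 25.0
24.6 rot [-0.04, 0.22, -0.09] off [0.5, -0.4, 0.2] rows>= 1.0
49.680890639665606 24.99993860721588 [ 0.43   -0.7605  0.2069]
```

View pics/s3.png

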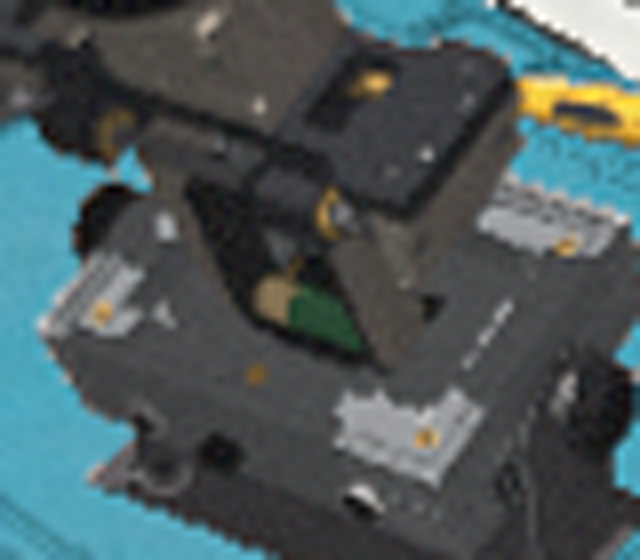

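```bash
for i in 1 2 3; do python3 -m inch '{"rotation":[[0,0,0],[0,0,0]],"offset":[[0,0,0.7],[0,0,0.7]],"grip":[-0.1,-0.1]}' | sed -n '1,4p'; python3 -c "
from t import *
s=sensors.get_state();print((Rs.T@(s['ee_pos']-well)*1000).round(1),(Rs.T@s['force']).round(1))"; done
```

```text
time_s: 6.1
ee_pos: [0.6122, 0.1936, 0.1083]
tcp_rot: [-0.086, 0.987, 0.012, 0.138]
force: [-3.0, -0.7, 4.7]
[-8.   0.4 24.7] [-1.7 -0.2  5.3]
time_s: 6.3
ee_pos: [0.6123, 0.1936, 0.1082]
tcp_rot: [-0.086, 0.987, 0.012, 0.138]
force: [-7.2, -2.0, 11.1]
[-8.   0.4 24.6] [-4.1 -0.7 12.7]
time_s: 6.5
ee_pos: [0.6123, 0.1936, 0.1082]
tcp_rot: [-0.086, 0.987, 0.012, 0.138]
force: [-10.2, -1.8, 16.3]
[-7.9  0.4 24.5] [-5.5 -0.  18.5]
```

```bash
python3 -m inch '{"rotation":[[0,0,0],[0,0,0],[0,0,0],[0,0,0],[0,0,0]],"offset":[[0,0,-1.5],[0,0,-1.5],[0,0,-1.5],[0,0,-1.5],[0,0,-1.5]],"grip":[-0.1,0.4,0.4,0.4,0.4]}'
python3 -m inch '{"rotation":[[0,0,0],[0,0,0],[0,0,0],[0,0,0]],"offset":[[0,0,-10],[0,0,-40],[0,0,-80],[0,0,-110]],"grip":[0.4,0.4,0.4,0.4]}'
python3 -c "
from t import *
im=optics.grab_frame('scene')
cv2.imwrite('pics/s4.png',cv2.resize(im[100:180,210:310,::-1],(800,600),interpolation=cv2.INTER_CUBIC))
go([.4746,-.1495,.15],down(11),'c2')
"
```

```text
time_s: 7.0
ee_pos: [0.6123, 0.1935, 0.1075]
tcp_rot: [-0.086, 0.987, 0.012, 0.138]
force: [0.0, 0.6, 0.6]
opening: 0.701
finger_force: 0.0
time_s: 7.4
ee_pos: [0.5825, 0.1883, 0.2161]
tcp_rot: [-0.086, 0.987, 0.012, 0.138]
force: [0.5, -0.2, 0.9]
opening: 0.697
finger_force: 0.0
c2 rot [12.8, 12.83, 88.32] off [179.5, -314.6, 20.6] rows>= 11.0
```

View pics/s4.png

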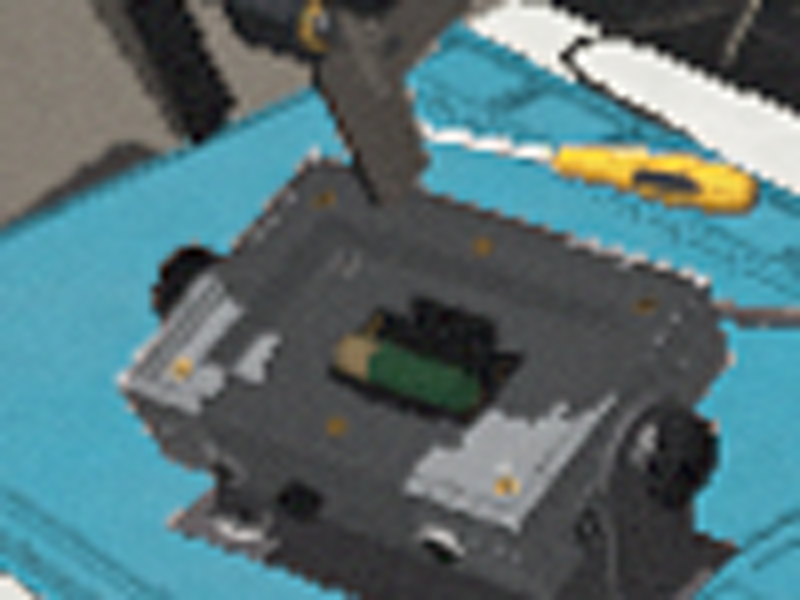

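```bash
python3 -m inch '{"rotation":[[1,1,8],[2,2,16],[3,3,24],[4.5,4.5,32],[6,6,40]],"offset":[[15,-30,-2],[30,-60,-2],[45,-90,-2],[62,-122,-2],[80,-155,-2]],"grip":[0.6,0.6,0.6,0.6,0.6]}'
python3 -c "
from t import *
go([.4746,-.1495,.15],down(11),'c2')
"
```

```text
time_s: 7.95
ee_pos: [0.5327, 0.0214, 0.1942]
tcp_rot: [0.265, 0.961, 0.003, 0.079]
force: [0.4, 0.8, 0.3]
opening: 0.801
finger_force: 0.0
c2 rot [6.23, 6.91, 48.05] off [-31.4, -178.6, 40.7] rows>= 6.0
```

```bash
python3 -m inch '{"rotation":[[1,1.1,8],[2,2.3,16],[3.2,3.5,24],[4.3,4.7,32],[5.4,5.9,40]],"offset":[[-6,-36,5],[-12,-72,10],[-19,-108,20],[-25,-144,30],[-31,-178,40]],"grip":[0.6,0.6,0.6,0.6,0.6]}'
python3 -c "
from t import *
a=go([.4746,-.1495,.08],down(11),'c2')
"
```

```text
time_s: 8.45
ee_pos: [0.4755, -0.1494, 0.1506]
tcp_rot: [0.581, 0.814, -0.001, 0.012]
force: [1.0, 0.2, -0.3]
opening: 0.802
finger_force: 0.0
c2 rot [0.83, 1.12, 8.01] off [1.6, -1.8, 70.6] rows>= 2.0
```

```bash
python3 -m inch '{"rotation":[[0.8,1.1,8],[0.8,1.1,8],[0.8,1.1,8],[0.8,1.1,8]],"offset":[[1,-1,30],[1.6,-1.8,70],[1.6,-1.8,105],[1.6,-1.8,105]],"grip":[0.6,0.6,0.6,0.6]}'
python3 -c "
from t import *
a=go([.4746,-.1495,.0242],down(11),'c2')
"
```

```text
time_s: 8.85
ee_pos: [0.4726, -0.1484, 0.0422]
tcp_rot: [0.634, 0.773, -0.002, -0.003]
force: [-1.2, -0.3, -0.4]
opening: 0.801
finger_force: 0.0
c2 rot [-0.43, -0.08, 0.32] off [-1.5, 1.9, 17.9] rows>= 1.0
```

```bash
python3 -m inch '{"rotation":[[-0.2,0,0.2],[-0.2,0,0.2],[-0.2,0,0.2],[-0.2,0,0.2]],"offset":[[-1.4,1,8],[-1.4,1,14],[-1.4,1,17],[-1.4,1,17]],"grip":[0.6,0.6,0.6,0.6]}'
python3 -c "
from t import *
a=go([.4746,-.1495,.0245],down(11),'c2')
"
```

```text
time_s: 9.25
ee_pos: [0.4774, -0.1502, 0.029]
tcp_rot: [0.635, 0.772, 0.001, 0.002]
force: [0.2, -0.3, 0.4]
opening: 0.803
finger_force: 0.0
c2 rot [0.27, 0.08, 0.14] off [1.2, -2.6, 4.5] rows>= 1.0
```

```bash
python3 -m inch '{"rotation":[[0.2,0,0.1],[0.2,0,0.1],[0.2,0,0.1],[0.2,0,0.1],[0.2,0,0.1]],"offset":[[0.5,-2,4],[0.5,-2,4],[0.5,-2,4],[0.5,-2,4],[0.5,-2,4]],"grip":[0.6,0.6,0.6,-0.1,-0.1]}' 25
python3 -m inch '{"rotation":[[0,0,0],[0,0,0],[0,0,0],[0,0,0]],"offset":[[0,0,0],[0,0,0],[0,0,0],[0,0,0]],"grip":[-0.1,-0.1,-0.1,-0.1]}'
```

```text
time_s: 9.75
ee_pos: [0.4749, -0.1501, 0.0244]
tcp_rot: [0.636, 0.772, -0.0, 0.0]
force: [0.1, -0.4, 0.5]
opening: 0.646
finger_force: 0.0
time_s: 10.15
ee_pos: [0.4748, -0.1501, 0.0244]
tcp_rot: [0.636, 0.772, -0.0, 0.0]
force: [-0.6, -0.5, 0.7]
opening: 0.541
finger_force: 25.0
```

```bash
python3 -m inch '{"rotation":[[0,0,0],[0,0,-4],[0,0,-12],[0,0,-20],[0,0,-28]],"offset":[[0,0,-40],[0,0,-85],[0,5,-130],[0,20,-160],[0,40,-175]],"grip":[-0.1,-0.1,-0.1,-0.1,-0.1]}'
python3 -c "
from t import *
go(well+.0088*Rs[:,0]+.1*Rs[:,2],Rcell,'above')"
```

```text
time_s: 10.65
ee_pos: [0.5152, -0.1427, 0.2027]
tcp_rot: [0.428, 0.904, 0.0, 0.002]
force: [0.0, 0.3, -0.4]
opening: 0.545
finger_force: 25.0
above rot [-8.29, -13.88, -60.4] off [200.6, 284.2, 17.3] rows>= 8.0
```

```bash
python3 -m inch '{"rotation":[[-1,-1.6,-8],[-2,-3.2,-16],[-3,-4.8,-24],[-4,-6.4,-32],[-5,-8,-38]],"offset":[[27,38,0],[54,76,0],[81,114,0],[108,152,0],[135,190,0]],"grip":[-0.1,-0.1,-0.1,-0.1,-0.1]}'
python3 -c "
from t import *
go(well+.0088*Rs[:,0]+.08*Rs[:,2],Rcell,'above')"
```

```text
time_s: 11.15
ee_pos: [0.5767, 0.0842, 0.1992]
tcp_rot: [0.109, 0.991, 0.009, 0.081]
force: [0.7, 0.3, -1.1]
opening: 0.543
finger_force: 25.0
above rot [-2.9, -6.07, -22.44] off [-6.3, 113.4, 38.6] rows>= 3.0
```

```bash
python3 -m inch '{"rotation":[[-1,-2,-8],[-2,-4,-16],[-2.9,-6.1,-22.4],[-2.9,-6.1,-22.4],[-2.9,-6.1,-22.4]],"offset":[[-2,38,5],[-4,76,12],[-6.3,113.4,20],[-6.3,113.4,38],[-6.3,113.4,38]],"grip":[-0.1,-0.1,-0.1,-0.1,-0.1]}'
python3 -m inch '{"rotation":[[0,0,0],[0,0,0]],"offset":[[0,0,20],[0,0,20]],"grip":[-0.1,-0.1]}'
python3 -c "
from t import *
go(well+.0088*Rs[:,0]+.04*Rs[:,2],Rcell,'above')
s=sensors.get_state();print((Rs.T@(s['ee_pos']-well)*1000).round(1))"
```

```text
time_s: 11.65
ee_pos: [0.6121, 0.1917, 0.1639]
tcp_rot: [-0.085, 0.987, 0.011, 0.133]
force: [-0.4, 0.3, -1.1]
opening: 0.546
finger_force: 25.0
time_s: 11.85
ee_pos: [0.6182, 0.1906, 0.1456]
tcp_rot: [-0.083, 0.987, 0.011, 0.134]
force: [-0.8, -0.4, -0.6]
opening: 0.543
finger_force: 25.0
above rot [-0.17, -0.25, -0.41] off [-1.6, 3.6, 19.1] rows>= 1.0
[ 7.3 -3.6 59.1]
```

```bash
python3 -m inch '{"rotation":[[-0.1,-0.2,-0.3],[-0.1,-0.2,-0.3],[-0.1,-0.2,-0.3],[-0.1,-0.2,-0.3]],"offset":[[-1.4,3.2,6],[-1.4,3.2,14],[-1.4,3.2,18],[-1.4,3.2,18]],"grip":[-0.1,-0.1,-0.1,-0.1]}'
python3 -c "
from t import *
go(well+.0088*Rs[:,0]+.03*Rs[:,2],Rcell,'above')
s=sensors.get_state();print((Rs.T@(s['ee_pos']-well)*1000).round(1),(Rs.T@s['force']).round(1))"
```

```text
time_s: 12.25
ee_pos: [0.6245, 0.1963, 0.1298]
tcp_rot: [-0.087, 0.987, 0.012, 0.137]
force: [-0.6, 0.6, 0.3]
opening: 0.543
finger_force: 25.0
above rot [0.01, 0.1, -0.04] off [1.1, -0.9, 12.0] rows>= 1.0
[ 9.9  0.9 42. ] [-0.4  0.7  0.5]
```

```bash
python3 -m inch '{"rotation":[[0,0,0],[0,0,0],[0,0,0],[0,0,0]],"offset":[[0.7,-0.8,5],[0.7,-0.8,10],[0.7,-0.8,14],[0.7,-0.8,14]],"grip":[-0.1,-0.1,-0.1,-0.1]}' | head -1
cat > st.py <<'E'
from t import *
s=sensors.get_state();print('well',(Rs.T@(s['ee_pos']-well)*1000).round(1),'F',(Rs.T@s['force']).round(1),'open',round(s['opening']*92,1),round(s['finger_force'],1))
E
python3 st.py
python3 -m inch '{"rotation":[[0,0,0],[0,0,0]],"offset":[[0,0,2],[0,0,2]],"grip":[-0.1,-0.1]}' | head -1; python3 st.py
python3 -m inch '{"rotation":[[0,0,0],[0,0,0]],"offset":[[0,0,1],[0,0,1]],"grip":[-0.1,-0.1]}' | head -1; python3 st.py
```

```text
time_s: 12.65
well [ 9.1  0.2 27.7] F [ 0.  -0.3 -0.6] open 49.9 25.0
time_s: 12.85
well [ 9.5  0.3 26.2] F [-0.7  0.7  0.1] open 49.8 25.0
time_s: 13.05
well [ 9.6  0.3 25.3] F [ 0.3 -0.   0.2] open 49.6 25.0
```

```bash
for i in 1 2; do python3 -m inch '{"rotation":[[0,0,0],[0,0,0]],"offset":[[0.2,0,0.8],[0.2,0,0.8]],"grip":[-0.1,-0.1]}' | head -1; python3 st.py; done
```

```text
time_s: 13.25
well [ 9.6  0.3 24.7] F [ 0.4 -0.9  0.8] open 50.0 25.0
time_s: 13.45
well [ 9.5  0.3 24.6] F [-1.9 -0.3  7.3] open 50.1 25.0
```

```bash
python3 -m inch '{"rotation":[[0,0,0],[0,0,0],[0,0,0],[0,0,0],[0,0,0]],"offset":[[0,0,-0.6],[0,0,-0.6],[0,0,-0.6],[0,0,-0.6],[0,0,-0.6]],"grip":[-0.1,0.4,0.4,0.4,0.4]}'|head -1
python3 st.py
python3 -m inch '{"rotation":[[0,0,0],[0,0,0],[0,0,0],[0,0,0],[0,0,0]],"offset":[[0,0,-10],[0,0,-40],[0,0,-80],[0,0,-120],[0,0,-130]],"grip":[0.4,0.4,0.4,0.4,0.4]}'
python3 -c "
from t import *
im=optics.grab_frame('scene')
cv2.imwrite('pics/s5.png',cv2.resize(im[110:180,220:300,::-1],(640,560),interpolation=cv2.INTER_CUBIC))
go([.4778,-.3308,.2],down(-17.35),'cov')
"
```

```text
time_s: 13.95
well [ 9.1  0.3 24.2] F [0.9 0.3 0.9] open 64.2 0.0
time_s: 14.45
ee_pos: [0.5949, 0.1907, 0.2433]
tcp_rot: [-0.087, 0.986, 0.014, 0.141]
force: [0.5, -0.0, 1.1]
opening: 0.701
finger_force: 0.0
cov rot [16.72, 9.93, 116.5] off [210.0, -493.1, -17.9] rows>= 14.0
```

View pics/s5.png

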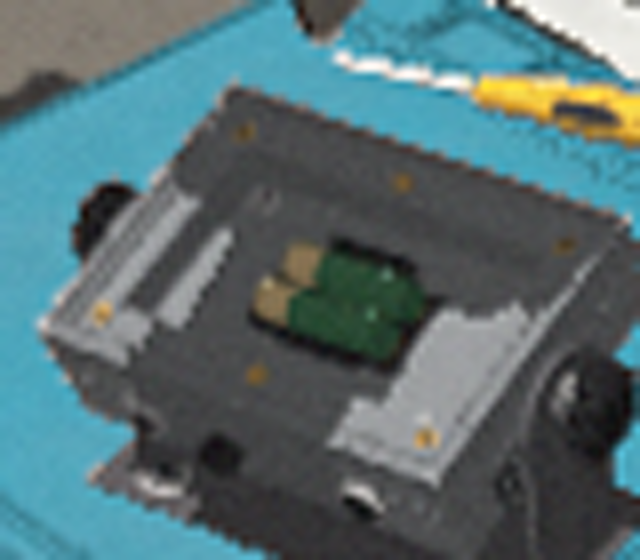

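```bash
python3 -m inch '{"rotation":[[1,0.7,8],[2,1.4,16],[3.5,2.1,24],[4.7,2.8,32],[6,3.5,40]],"offset":[[15,-36,-1],[30,-72,-1],[45,-108,-1],[60,-144,-1],[75,-180,-1]],"grip":[0.4,0.4,0.4,0.4,0.4]}'
python3 -c "
from t import *
g=np.array([.4778,-.3308,.034]); print(proj('top',g),proj('scene',g))
I={n:cv2.imread(f'pics/{n}0.png').astype(float) for n in C}
# bar: profile across bar direction sampled at bar-normal steps, both views, world-plane sampling at z=.034
yh=np.array([np.sin(np.radians(17.35)),np.cos(np.radians(17.35)),0]);xh=np.array([yh[1],-yh[0],0])
for n in C:
    prof=[]
    for a in np.arange(-.02,.0201,.002):
        v=[cv2.getRectSubPix(I[n].astype(np.float32).mean(2),(1,1),tuple(map(float,proj(n,g+a*xh+b*yh))))[0,0] for b in np.arange(-.02,.021,.004)]
        prof.append(np.mean(v))
    print(n,np.array(prof).round(0))
go([.4778,-.3308,.2],down(-17.35),'cov')
"
```

```text
time_s: 15.0
ee_pos: [0.5528, -0.0012, 0.2169]
tcp_rot: [0.265, 0.959, 0.005, 0.098]
force: [0.8, -0.3, -0.4]
opening: 0.702
finger_force: 0.0
[423.7911 239.3673] [393.0104 307.327 ]
scene [211. 211. 206. 204. 206. 188. 107. 130. 181. 201. 202. 184. 174. 212.
 217. 217. 217. 215. 214. 215. 214.]
top [146. 146. 146. 146. 145. 143. 138. 132. 129. 128. 122. 108.  91.  81.
  82.  91. 109. 127. 137. 141. 143.]
cov rot [10.15, 6.71, 76.2] off [-101.7, -322.4, 16.3] rows>= 9.0
```

```bash
python3 -m inch '{"rotation":[[1,0.7,8],[2.1,1.4,16],[3.2,2.1,24],[4.3,2.8,32],[5.3,3.5,40]],"offset":[[-11,-36,2],[-22,-72,4],[-33,-108,6],[-45,-143,8],[-56,-178,10]],"grip":[0.1,0.1,0.1,0.1,0.1]}'
python3 -c "
from t import *
go([.4778,-.3308,.15],down(-17.35),'cov')"
```

```text
time_s: 15.5
ee_pos: [0.5127, -0.1831, 0.2068]
tcp_rot: [0.581, 0.813, 0.003, 0.05]
force: [0.4, -1.5, 0.6]
opening: 0.552
finger_force: 0.0
cov rot [4.88, 3.16, 36.21] off [-123.8, -84.6, 61.4] rows>= 5.0
```

```bash
python3 -m inch '{"rotation":[[1,0.6,7.5],[2,1.2,15],[3,1.9,22.5],[4,2.6,30],[4.9,3.2,36.2]],"offset":[[-25,-17,10],[-50,-34,20],[-75,-51,35],[-100,-68,50],[-123.8,-84.6,61]],"grip":[0.1,0.1,0.1,0.1,0.1]}'
python3 -m inch '{"rotation":[[0,0,0],[0,0,0],[0,0,0]],"offset":[[0,0,30],[0,0,60],[0,0,60]],"grip":[0.1,0.1,0.1]}'
python3 -c "
from t import *
go([.4778,-.3308,.032],down(-17.35),'cov')"
```

```text
time_s: 16.0
ee_pos: [0.4785, -0.3306, 0.1494]
tcp_rot: [0.805, 0.593, -0.0, -0.001]
force: [-0.3, -0.5, -0.3]
opening: 0.55
finger_force: 0.0
time_s: 16.3
ee_pos: [0.4765, -0.3282, 0.0869]
tcp_rot: [0.804, 0.594, -0.002, -0.003]
force: [0.0, 0.6, -0.4]
opening: 0.549
finger_force: 0.0
cov rot [-0.42, -0.08, 0.28] off [-2.2, 2.4, 54.9] rows>= 2.0
```

```bash
python3 -m inch '{"rotation":[[-0.2,0,0.1],[-0.2,0,0.1],[-0.2,0,0.1],[-0.2,0,0.1],[-0.2,0,0.1]],"offset":[[-1.2,1.2,20],[-1.2,1.2,40],[-1.2,1.2,52],[-1.2,1.2,54],[-1.2,1.2,54]],"grip":[0.1,0.1,0.1,0.1,0.1]}' 50
python3 -c "
from t import *
go([.4778,-.3308,.032],down(-17.35),'cov')
print(sensors.get_state()['wrist_torque'])
im=optics.grab_frame('scene')
cv2.imwrite('pics/s6.png',cv2.resize(im[260:370,330:460,::-1],(650,550),interpolation=cv2.INTER_CUBIC))"
```

```text
time_s: 16.8
ee_pos: [0.4806, -0.3315, 0.0378]
tcp_rot: [0.804, 0.594, 0.002, 0.002]
force: [0.3, -0.7, -0.3]
opening: 0.554
finger_force: 0.0
cov rot [0.3, -0.01, 0.23] off [-0.2, -3.0, 5.8] rows>= 1.0
[-0.0547  0.0967  0.0162]
```

View pics/s6.png

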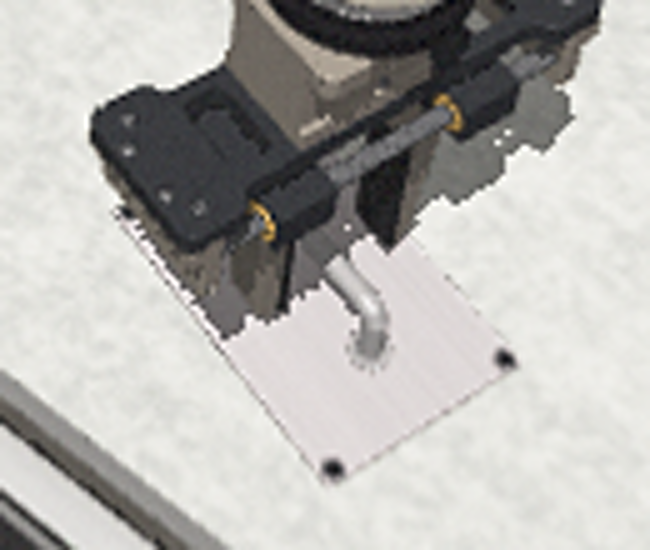

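```bash
python3 -m inch '{"rotation":[[0.1,0,0.1],[0.1,0,0.1],[0.1,0,0.1],[0.1,0,0.1],[0.1,0,0.1]],"offset":[[0,-2,5],[0,-2,5],[0,-2,5],[0,-2,5],[0,-2,5]],"grip":[0.1,0.1,0.1,-0.5,-0.5]}' 50
python3 -m inch '{"rotation":[[0,0,0],[0,0,0],[0,0,0],[0,0,0],[0,0,0]],"offset":[[0,0,0],[0,0,0],[0,0,0],[0,0,0],[0,0,0]],"grip":[-1,-1,-1,-1,-1]}' 50
python3 -c "
from t import *
go([.4778,-.3308,.032],down(-17.35),'cov')
print(sensors.get_state()['wrist_torque'])"
```

```text
time_s: 17.35
ee_pos: [0.4787, -0.3308, 0.0326]
tcp_rot: [0.805, 0.593, 0.001, 0.001]
force: [-1.0, -0.4, -0.6]
opening: 0.399
finger_force: 0.0
time_s: 17.85
ee_pos: [0.4785, -0.3308, 0.0324]
tcp_rot: [0.805, 0.593, 0.001, 0.001]
force: [-0.1, -0.1, 0.1]
opening: 0.091
finger_force: 50.0
cov rot [0.18, -0.02, 0.12] off [-0.2, -0.7, 0.4] rows>= 1.0
[-0.0408  0.1151  0.0225]
```

```bash
python3 -m inch '{"rotation":[[0,0,0],[0,0,0],[0,0,0],[0,0,0],[0,0,0]],"offset":[[0,0,-10],[0,0,-30],[0,0,-60],[0,0,-95],[0,0,-130]],"grip":[-1,-1,-1,-1,-1]}'
python3 -c "
from t import *
go([.5,-.03,.21],down(0),'via')
s=sensors.get_state();print(s['wrist_torque'],s['joint_positions'])"
```

```text
time_s: 18.35
ee_pos: [0.4776, -0.3304, 0.1637]
tcp_rot: [0.805, 0.593, 0.001, 0.001]
force: [0.8, -1.1, -2.7]
opening: 0.089
finger_force: 50.0
via rot [0.13, -0.0, -17.25] off [293.6, -67.6, -46.3] rows>= 7.0
[-0.0701  0.0349  0.016 ] [ 0.0141  0.5009  0.7024  1.8741 -0.405   0.9109  0.608 ]
```

```bash
python3 -m inch '{"rotation":[[0,0,-3],[0,0,-6],[0,0,-9],[0,0,-12],[0,0,-15]],"offset":[[42,-10,-15],[84,-20,-30],[126,-29,-40],[168,-39,-46],[210,-48,-46]],"grip":[-1,-1,-1,-1,-1]}'
python3 -c "
from t import *
go(seat+.1*Rs[:,2],Rcov,'above')
s=sensors.get_state();print(s['wrist_torque'],s['joint_positions'])"
```

```text
time_s: 18.85
ee_pos: [0.4943, -0.1143, 0.2096]
tcp_rot: [0.72, 0.694, 0.002, 0.002]
force: [1.4, -0.1, -2.7]
opening: 0.094
finger_force: 50.0
above rot [-15.33, 1.7, -12.16] off [308.0, 89.5, 10.7] rows>= 7.0
[-0.0601 -0.0331 -0.0415] [-0.4028  0.2826  0.6704  2.0088 -0.2217  0.916   0.3462]
```

```bash
python3 -m inch '{"rotation":[[-2,0.2,-1.5],[-4,0.4,-3],[-6,0.7,-5],[-8,0.9,-6.5],[-10,1.1,-8]],"offset":[[40,12,-3],[80,24,-3],[120,36,-3],[160,47,-3],[200,58,0]],"grip":[-1,-1,-1,-1,-1]}'
python3 -c "
from t import *
go(seat+.1*Rs[:,2],Rcov,'above')"
```

```text
time_s: 19.35
ee_pos: [0.5602, 0.0832, 0.2091]
tcp_rot: [0.667, 0.739, 0.069, 0.058]
force: [-0.3, -0.5, -2.3]
opening: 0.092
finger_force: 50.0
above rot [-5.33, 0.58, -4.21] off [102.8, 43.2, 18.5] rows>= 3.0
```

```bash
python3 -m inch '{"rotation":[[-1.8,0.2,-1.4],[-3.6,0.4,-2.8],[-5.3,0.6,-4.2],[-5.3,0.6,-4.2],[-5.3,0.6,-4.2]],"offset":[[35,15,5],[70,30,10],[102.8,43,15],[102.8,43,18],[102.8,43,18]],"grip":[-1,-1,-1,-1,-1]}'
python3 -m inch '{"rotation":[[0,0,0],[0,0,0],[0,0,0]],"offset":[[0,0,20],[0,0,35],[0,0,35]],"grip":[-1,-1,-1]}'
python3 -c "
from t import *
go(seat+.06*Rs[:,2],Rcov,'60')
for n in C: cv2.imwrite(f'pics/f_{n}.png',optics.grab_frame(n)[:,:,::-1])
g=lambda im,x,y,w,h,W,H:cv2.resize(im[y:y+h,x:x+w],(W,H),interpolation=cv2.INTER_CUBIC)
cv2.imwrite('pics/s7.png',np.hstack([g(cv2.imread('pics/f_scene.png'),215,95,95,95,475,475),g(cv2.imread('pics/f_top.png'),155,130,100,100,325,325*0+475)]))"
```

```text
time_s: 19.85
ee_pos: [0.5938, 0.189, 0.1982]
tcp_rot: [0.636, 0.76, 0.102, 0.086]
force: [-0.6, -0.3, -2.2]
opening: 0.089
finger_force: 50.0
time_s: 20.15
ee_pos: [0.603, 0.1884, 0.163]
tcp_rot: [0.637, 0.759, 0.101, 0.086]
force: [-0.8, 0.7, -2.2]
opening: 0.093
finger_force: 50.0
60 rot [-0.4, 0.14, -0.14] off [3.1, 2.9, 3.0] rows>= 1.0
```

View pics/s7.png

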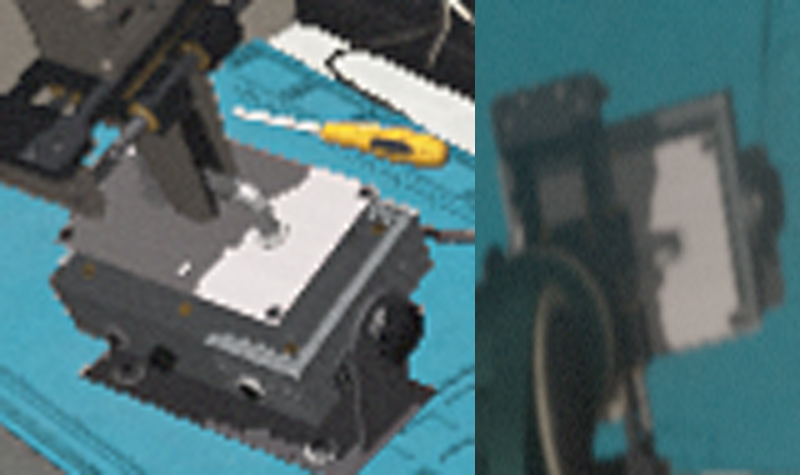

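```bash
python3 - <<'E'
from t import *
from m import *
I={n:cv2.imread(f'pics/f_{n}.png') for n in C}
s=sensors.get_state();p=s['ee_pos'];M=R.from_quat(s['tcp_rot']).as_matrix()
xc,nc=M[:,1],-M[:,2];yc=np.cross(nc,xc)
for nm,a,ss,tt in (('FR',.0425,(288.4,133),(227.3,160.1)),('NR',-.0425,(269.4,157.8),(236.2,197.4))):
    e=p+a*xc-.0667*yc-.028*nc
    a1,b1=sub(I['scene'],ss,'dark'),sub(I['top'],tt,'dark');q,r=tri(a1,b1)
    print(nm,a1.round(1),proj('scene',e).round(1),b1.round(1),proj('top',e).round(1),q,r.round(1),'err cover axes mm',(np.c_[xc,yc,nc].T@(q-e)*1000).round(1))
ss=sub(I['scene'],(228.2,142),'dark');print(ss,proj('scene',p-.0425*xc+.0667*yc-.028*nc))
go(seat+.05*Rs[:,2],Rcov,'50')
E
```

```text
FR [287.7 133.3] [287.4 131.5] [228.1 159. ] [225.7 159.3] [0.6634 0.1285 0.1454] 3.7 err cover axes mm [-1.6 -3.2 -3.7]
NR [269.2 158.7] [269.2 155.7] [236.2 196.6] [234.  196.2] [0.5811 0.1148 0.12  ] 2.9 err cover axes mm [-3.8 -2.5 -6. ]
[227.8048 141.4662] [227.4429 140.0367]
50 rot [-0.2, 0.08, -0.13] off [2.6, 1.2, 14.6] rows>= 1.0
```

```bash
python3 -m inch '{"rotation":[[-0.2,0.1,-0.1],[-0.2,0.1,-0.1],[-0.2,0.1,-0.1],[-0.2,0.1,-0.1],[-0.2,0.1,-0.1]],"offset":[[2.4,1.2,5],[2.4,1.2,10],[2.4,1.2,14],[2.4,1.2,14],[2.4,1.2,14]],"grip":[-1,-1,-1,-1,-1]}' |head -1
cat > sc.py <<'E'
from t import *
s=sensors.get_state();M=R.from_quat(s['tcp_rot']).as_matrix()
print(s['time_s'],'TCP in seat',(Rs.T@(s['ee_pos']-seat)*1000).round(1),'F',(Rs.T@s['force']).round(1),'T',(Rs.T@s['wrist_torque']).round(2),'rot to go',np.degrees(R.from_matrix(M.T@Rcov).as_rotvec()).round(2),'open',round(s['opening']*92,1))
E
python3 sc.py
python3 -m inch '{"rotation":[[0,0,0],[0,0,0],[0,0,0]],"offset":[[0,0,0],[0,0,0],[0,0,0]],"grip":[-1,-1,-1]}' |head -1
python3 sc.py
```

```text
time_s: 20.75
20.75 TCP in seat [ 0.3  0.9 50.6] F [-0.5  1.2 -2.2] T [-0.08  0.51  0.  ] rot to go [ 0.05 -0.07  0.05] open 8.2
time_s: 21.05
21.05 TCP in seat [ 0.5  1.  50.9] F [-1.1 -0.3 -3.5] T [-0.05  0.5   0.02] rot to go [ 0.08 -0.08  0.06] open 8.5
```

```bash
python3 -m inch '{"rotation":[[0,0,0],[0,0,0],[0,0,0],[0,0,0],[0,0,0]],"offset":[[-0.8,-0.5,5],[-0.8,-0.5,10],[-0.8,-0.5,12],[-0.8,-0.5,12],[-0.8,-0.5,12]],"grip":[-1,-1,-1,-1,-1]}' |head -1
python3 sc.py
python3 -m inch '{"rotation":[[0,0,0],[0,0,0],[0,0,0]],"offset":[[0,0,1.5],[0,0,1.5],[0,0,1.5]],"grip":[-1,-1,-1]}' |head -1
python3 sc.py
python3 -m inch '{"rotation":[[0,0,0],[0,0,0],[0,0,0]],"offset":[[0,0,1.5],[0,0,1.5],[0,0,1.5]],"grip":[-1,-1,-1]}' |head -1
python3 sc.py
```

```text
time_s: 21.55
21.55 TCP in seat [-0.1  0.1 38.6] F [-1.1  0.6 -3.3] T [-0.09  0.47  0.04] rot to go [ 0.05 -0.07  0.05] open 8.5
time_s: 21.85
21.85 TCP in seat [-0.1  0.2 37.2] F [-0.7  0.3 -2.6] T [-0.04  0.46  0.06] rot to go [ 0.06 -0.08  0.06] open 8.9
time_s: 22.15
22.15 TCP in seat [-0.2  0.2 35.8] F [-1.4  0.4 -1. ] T [-0.08  0.56  0.02] rot to go [ 0.06 -0.08  0.06] open 8.7
```

```bash
for i in 1 2 3; do python3 -m inch '{"rotation":[[0,0,0],[0,0,0],[0,0,0]],"offset":[[0,0,1],[0,0,1],[0,0,1]],"grip":[-1,-1,-1]}' >/dev/null
python3 sc.py; done
```

```text
22.45 TCP in seat [ 0.1  0.2 34.9] F [-1.6 -0.2  1.2] T [-0.06  0.77  0.01] rot to go [ 0.08 -0.09  0.05] open 8.5
22.75 TCP in seat [ 0.1  0.2 33.8] F [-0.9  0.5  2.7] T [-0.06  0.67 -0.02] rot to go [ 0.08 -0.08  0.05] open 8.0
23.05 TCP in seat [-0.   0.3 32.8] F [-2.1  1.1  4.8] T [ 0.05  0.8  -0.01] rot to go [ 0.07 -0.09  0.05] open 8.3
```

```bash
for i in 1 2 3; do python3 -m inch '{"rotation":[[0,0,0],[0,0,0],[0,0,0]],"offset":[[0,0,0.8],[0,0,0.8],[0,0,0.8]],"grip":[-1,-1,-1]}' >/dev/null
python3 sc.py; done
```

```text
23.35 TCP in seat [-0.3  0.3 32.4] F [-3.6 -0.  10.1] T [-0.04  1.2   0.04] rot to go [ 0.03 -0.1   0.05] open 8.5
23.65 TCP in seat [-0.3  0.2 32.4] F [-7.3 -0.4 17.4] T [-0.08  1.68  0.05] rot to go [ 0.02 -0.13  0.04] open 8.9
23.95 TCP in seat [-0.2  0.3 32.3] F [-9.1 -0.9 25.8] T [-0.19  2.22  0.06] rot to go [ 0.   -0.17  0.03] open 8.6
```

```bash
python3 -m inch '{"rotation":[[0,0,0],[0,0,0],[0,0,0],[0,0,0],[0,0,0]],"offset":[[0,-0.5,-0.8],[0,-0.5,-0.8],[0,-0.5,-0.8],[0,-0.5,-0.8],[0,-0.5,-0.8]],"grip":[-1,-1,-1,-1,-1]}' >/dev/null
python3 sc.py; for i in 1 2; do python3 -m inch '{"rotation":[[0,0,0],[0,0,0],[0,0,0],[0,0,0],[0,0,0]],"offset":[[0,0,0],[0,0,0],[0,0,0],[0,0,0],[0,0,0]],"grip":[-1,-1,-1,-1,-1]}' >/dev/null
python3 sc.py; done
```

```text
24.45 TCP in seat [-0.2  0.3 32.4] F [-5.5  0.1 17.1] T [-0.12  1.47  0.04] rot to go [ 0.08 -0.13  0.04] open 8.5
24.95 TCP in seat [-0.3  0.3 32.4] F [-6.  -0.5 17. ] T [-0.05  1.42 -0.05] rot to go [ 0.08 -0.13  0.04] open 8.7
25.45 TCP in seat [-0.3  0.3 32.4] F [-5.6 -0.3 16.4] T [-0.15  1.4  -0.  ] rot to go [ 0.08 -0.13  0.04] open 8.1
```

```bash
python3 - <<'E'
from t import *
from m import *
I={n:optics.grab_frame(n)[:,:,::-1].copy() for n in C}
for sx in (1,-1):
  for sy in (1,-1):
    e=seat+Rs@np.array([.0425*sx,.0667*sy,.004]); 
    r=[]
    for n in C:
        a=proj(n,e); r.append(sub(I[n],a,'dark'));print(sx,sy,n,a.round(1),r[-1].round(1),end=' ')
    q,d=tri(*r);print('seat mm',(Rs.T@(q-seat)*1000).round(1),d.round(1))
E
```

```text
1 1 scene [249.2 125.1] [250.5 125. ] 1 1 top [169.6 168.5] [171.1 168.6] seat mm [42.2 61.9  6.7] 1.3
1 -1 scene [289.7 139.2] [289.9 139. ] 1 -1 top [226.5 157.5] [227.8 157.1] seat mm [ 42.4 -69.4   6.2] 2.0
-1 1 scene [231.2 147.6] [231.4 147.8] -1 1 top [178.6 204.1] [177.8 204.1] seat mm [-42.   68.5   1.7] 1.8
-1 -1 scene [272.1 163.1] [272.3 163.9] -1 -1 top [234.7 193.3] [236.2 193.8] seat mm [-44.6 -69.7   5. ] 0.9
```

```bash
python3 -c "
from bench import manip
print(manip.sign_off())"; python3 sc.py
```

```text
the job is handed in; nothing more can be done
None
the job is handed in; nothing more can be done
```

I handed the job in at about 25.6 s: both cells are in the holder, button ends left, and the cover is home in its recess, held by its handle and pressed with about 17 N; the judge's result was not shown to me.

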